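Show which dish holds the wood screws

ROBOT

A 6-joint arm with a two-finger parallel gripper is mounted at the origin on the work surface. World frame = base frame: x ahead of the robot, y to its left, z up, the work surface at z = 0. Lengths are in mm, angles in rad, forces in N, time in s.
With the tool pointing down it reaches from about 275 to 750 mm from the base axis. Payload 10.2 kg.
Tool frame: the origin (TCP) lies between the finger pads, 19 mm behind the fingertips; this is the grasp point; z points along the fingers, y is the line along which they close (so a half turn about z gives the same grasp; the last joint's range is limited). The gripper opens to 85 mm and grips with 20 to 120 N. Pads are 22 mm wide; open, the fingers measure 114 mm over their backs; the gripper's body (76 mm by 85 mm) begins 54 mm behind the grasp point. The pads swing forward as they close: fully open they stand 13 mm farther back than shut.
Start: joints at [1.007, 0.313, 1.498, -0, 1.331, -0.223], TCP at [175.49, 494.808, 249.994] pointing down, gripper open.
Joint ranges: [-2.94, 2.94], [-0.97, 2.17], [0.19, 2.56], [-1.23, 4.37], [0.02, 3.11], [-2.88, 2.88]. Speed limits (rad/s): [2.39, 2.39, 3.01, 3.14, 3.14, 3.14].

INTERFACE

Orientations are given as a unit quaternion [w, x, y, z].
In Python, from rig import ctrl gives the robot as it stands.
- The arm moves only by the tool send_rows, never from a script. Its argument "targets" is a list of rows, each a list of 7 numbers: the closure, from -1 (fully open) to 1 (shut), so that 0 is half open, then the shift along the tool's x, y, z in m, then the turn, a rotation vector about the tool's x, y, z in rad. In form: [[claw, dx, dy, dz, ax, ay, az], ...]. A call has exactly 10 rows; each row shifts and turns the commanded pose from where the row before left it, along the tool's axes as they then stand; what a row does not reach is not made up. A row lasts 1/8 s, in which the tool goes at most 62.5 mm and 10.7 degrees, less where a joint would pass 70% of its speed; a pose out of reach is approached as far as the arm can. A call with a gripper value outside its range is refused whole. The fingers move at their own pace and stop on an object; "squeeze" is the grip in N (left out, the last holds). Time passes only in rows, so rows that do not move let the fingers close, or fill a call up. It gives the time, the measured TCP pose, the force, the opening and the grip force at its end, in the units of the state.
- ctrl.sense(): the state, without advancing time (a new reading comes with each control period).
- ctrl.capture(name): name is "side" or "top" or "wrist"; returns a dict with "img" (480x640x3 uint8, red, green, blue), "camera_matrix" (3x3 intrinsics, pixels), "R" (3x3) and "t" (3): a world point X has camera coordinates R X + t. Camera axes: x right, y down, z forward; pixel columns grow to the right and rows downward; lengths in mm; the calibration is good to about 2 mm. The wrist camera is an equidistant fisheye: a pixel r from the principal point sees the ray r / f radians off the axis. A picture is of the moment at which its call begins. There is no depth.
- ctrl.finish_job(): hands the job in; it is judged then, once.
Trained networks look in a picture, given as the dict that the camera call returned (one of the last four; its "shot" number tells which), for a name from the list of things; names that differ only in an ending like _2 or _b are one class to them, and where a whole thing is asked for, a point or a joint stands for the part that bears it (a point fixed in the world has none). Each returns a list of dicts, best first, with "score" (0 to 1); they miss things now and then, are a little off and sometimes report something else, mostly with a low value. They report only what shows in the picture. A call takes as long as a camera call.
- ctrl.boxes_of(query, picture): "extent" ([left, top, width, height] in pixels, round what is visible of it).
- ctrl.landmark_of(query, picture): "point" ([column, row] in pixels: a listed point, or the origin of a listed thing).
The state is a dict: "time_s": time; "joints": joint angles; "dq": joint speeds; "tau": joint torques, N m; "eef_pos": TCP position; "ee_rot": TCP orientation; "force": force on the tool from outside, world axes, zero at the start; "wrist_torque": the same for the moment, N m; "grip_width": opening from 0.0 (shut) to 1.0 (fully open); "grip_force": force on a finger pad.
Only numpy, scipy, OpenCV 4.12 (cv2) and the standard library are available. Lean on these libraries where they do the work, as an engineer would, in place of code of your own. Each camera call takes 0.05 s, during which the arm holds its last target. There are 200 camera calls.

TASK

Show a helper which dish holds the wood screws: push the glass door of the small organiser, without pinching its pull, as far as it slides, so that the bay with the round dish of screws is fully open. Then point down at the round dish with the fingertips about 2 cm above the middle of its rim, stay there for at least two seconds without touching anything, and finish still pointing. Do not touch either dish, and leave the other loose things on the surface where they are.

Things in the scene. Friction and masses are not known exactly. Their poses are not given: they have to be found in the camera images.
- organiser: fixed plywood box 160 mm (its x) by 290 mm (its y), walls 60 mm high, guide strips on the long edges to 70 mm; origin at the centre of its underside; x away from the robot, y left, z up. Two open-topped bays, centres at y = +70 and -70 mm, each 144 x 134 mm inside, floor 6 mm up, 6 mm wall between. A glass door on top slides along y over either bay; it starts part-way
- glass_door (a joint): glass door, 146 x 145 mm, top face 66 mm above the work surface (trim 67): 0 m = fully right, right (-y) bay covered, left open; 0.140 m = fully left, left (+y) bay covered, right open. Its centre is at organiser y = value - 0.070 m. About 1.5 N of friction plus 4 N per m/s; stays where left; hard stop at both ends
- pull_top (a point): top centre of the door's pull: an upright aluminium ridge on the middle of the glass, 44 mm along the organiser's x, 14 mm thick along its y, 26 mm high; this point is 92 mm above the work surface and moves with the door
- round_dish: loose white ceramic ROUND dish with brass-coloured wood screws (all below its rim), 76 mm across the rim, 30 mm high, standing in one of the two bays (either); origin at the centre of its underside, 6 mm above the work surface; z up; so its rim is 36 mm above the work surface
- square_dish: loose white ceramic SQUARE dish with brass-coloured washers (all below its rim), 70 x 70 mm, 30 mm high, in the other bay; origin at the centre of its underside; not to be touched
- battery: bystander: spare black battery pack, 110 x 72 x 63 mm; origin on its underside; leave it alone
- bit_holder: bystander: red plastic bit holder 100 x 34 x 30 mm with steel bits standing up to 56 mm high; origin on its underside; leave it alone
- punch: bystander: steel centre punch lying flat, 120 mm long, 10 mm thick; origin on its underside; leave it alone
- pencil: bystander: carpenter's pencil lying flat, 165 mm long, 7 mm thick; origin on its underside; leave it alone
- tape_measure: bystander: grey tape measure standing, 75 x 36 x 62 mm; origin on its underside; leave it alone
- try_square: bystander: wood and steel try square lying flat, wooden stock 22 x 110 x 16 mm; origin on its underside; leave it alone
- glue_jar: bystander: white jar, 52 mm across, 85 mm high; origin on its underside; leave it alone

How it is judged (in metres and radians):
On the way, in this order (a step that is already met when the one before it is completed fails the run):
1. the glass door has been pushed fully off the bay with the round dish (((y of round_dish in the frame of organiser above 0 m and value of joint glass_door below 0.01 m) or (y of round_dish in the frame of organiser below 0 m and value of joint glass_door above 0.13 m))), for 0.2 s.
2. the tool point dwells just above the middle of the round dish for two seconds, nothing touched (horizontal distance between the grasp point and round_dish below 0.018 m and z of the grasp point in the frame of round_dish between 0.035 and 0.085 m and ((y of round_dish in the frame of organiser above 0 m and value of joint glass_door below 0.01 m) or (y of round_dish in the frame of organiser below 0 m and value of joint glass_door above 0.13 m)) and contact force between the fingers and anything else below 0.3 N), for 2 s.
At the end, for the whole second after the job is handed in: The door is within 10 mm of its stop, off the round dish's bay; the TCP is still within 18 mm (horizontally) of the round dish's centre and 5 to 55 mm above its rim (so fingertips up to about 36 mm above it), touching nothing; both dishes stand within 6 mm of where they started (all of step 2 and distance of each of round_dish, square_dish from where it was at the start of the episode below 0.006 m and linear speed of round_dish below 0.01 m/s).
It fails at once if a dish is touched (contact force between any of the fingers, the arm and round_dish above 0.3 N or contact force between any of the fingers, the arm and square_dish above 0.3 N).
It fails at once if a dish is shifted by more than 6 mm or lifted (distance of any of round_dish, square_dish from where it was at the start of the episode above 0.006 m).
It fails at once if the pull is pinched (both its sides loaded by the fingers) (contact force between the fingers and glass_door_c2 above 1 N and contact force between the fingers and glass_door_c1 above 1 N).
It fails at once if a bystander is moved more than 10 mm (distance of any of battery, bit_holder, punch, pencil, tape_measure, try_square, glue_jar from where it was at the start of the episode above 0.01 m).
It also fails if it takes over 42 s, if anything falls off the work surface, if the arm or the gripper's body presses on something with over 40 N, if the wrist force passes 120 N, or if a joint passes its speed limit or range.

## Working session

There is one attempt and no reset: what is moved stays moved. The work goes in short steps, Python scripts to look and compute and a tool call to move; the robot and the scene stay as the last step left them, time stands still between calls to the robot, and variables do not carry over. Pictures are saved under pics/ and viewed, at most 10 in all, crops included, and the job is handed in when it is done.

Besides the shell and the picture viewer there is one more tool, called after ">>>" as name(argument=value, ...), one argument or row to a line, values as JSON. send_rows: Moves the arm, as the interface text tells. Its arguments: {"type":"object","properties":{"targets":{"type":"array"},"squeeze":{"type":"number"}},"required":["targets"]}

```bash
mkdir -p pics && cat > h.py <<'E'
import numpy as np, cv2
from rig import ctrl
def ray(p,px):
    K=np.array(p["camera_matrix"]);R=np.array(p["R"]);t=np.array(p["t"])
    d=np.linalg.inv(K)@[px[0],px[1],1]
    return -R.T@t, R.T@d
def onz(p,px,z):
    o,d=ray(p,px); return o+d*(z-o[2])/d[2]
def save(p,n): cv2.imwrite(f"pics/{n}.png",cv2.cvtColor(np.array(p["img"]),cv2.COLOR_RGB2BGR))
E
python3 - <<'E'
from h import *
s=ctrl.sense();print(s["eef_pos"],s["ee_rot"],s["grip_width"])
Z={"organiser":0,"pull_top":92,"round_dish":6,"square_dish":6,"battery":0,"bit_holder":0,"punch":0,"pencil":0,"tape_measure":0,"try_square":0,"glue_jar":0}
for c in("top","side"):
    p=ctrl.capture(c);save(p,c+"1")
    print(c,"cam",np.round(ray(p,(0,0))[0]))
    for q,z in Z.items():
        for r in ctrl.landmark_of(q,p)[:2]: print(q,round(r["score"],2),np.round(r["point"]),np.round(onz(p,r["point"],z)))
E
```

```text
[175.35172843 494.61526974 249.44319129] [-2.42216819e-04  1.69547165e-01  9.85521878e-01 -5.73209733e-04] 0.9982404765190569
top cam [ 451.    9. 1074.]
organiser 0.76 [278. 295.] [524.  78.   0.]
pull_top 0.63 [263. 283.] [537.  97.  92.]
round_dish 0.6 [315. 304.] [509.  15.   6.]
square_dish 0.84 [226. 285.] [539. 170.   6.]
battery 0.69 [172. 245.] [610. 270.   0.]
bit_holder 0.67 [383. 322.] [ 479. -105.    0.]
punch 0.55 [271. 374.] [387.  89.   0.]
pencil 0.88 [296. 231.] [638.  50.   0.]
pencil 0.16 [387. 252.] [ 601. -112.    0.]
tape_measure 0.81 [425. 363.] [ 409. -176.    0.]
tape_measure 0.24 [296. 230.] [640.  50.   0.]
try_square 0.94 [269. 196.] [701.  99.   0.]
try_square 0.62 [383. 323.] [ 476. -106.    0.]
glue_jar 0.91 [391. 251.] [ 603. -120.    0.]
side cam [ 396. -643.  635.]
organiser 0.69 [276. 238.] [529.  83.   0.]
pull_top 0.88 [271. 197.] [529. 102.  92.]
round_dish 0.71 [274. 260.] [509.  13.   6.]
battery 0.87 [289. 185.] [604. 267.   0.]
battery 0.57 [242. 354.] [ 410. -182.    0.]
bit_holder 0.97 [274. 313.] [ 480. -112.    0.]
punch 0.8 [207. 249.] [387.  91.   0.]
pencil 0.61 [332. 236.] [643.  57.   0.]
try_square 0.81 [349. 218.] [699. 102.   0.]
glue_jar 0.92 [340. 302.] [ 601. -121.    0.]
```

View pics/top1.png

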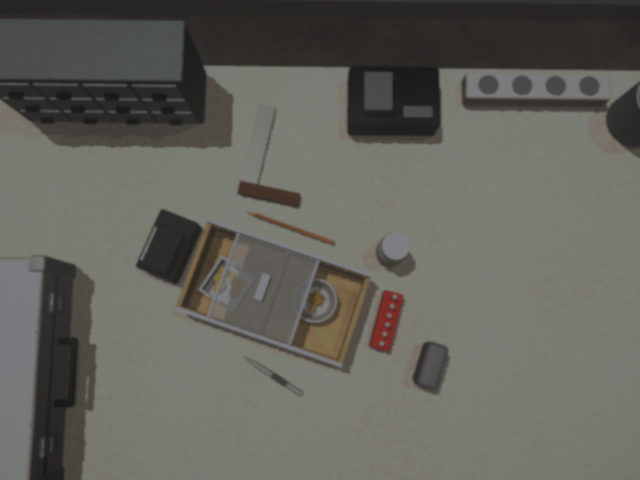

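View pics/side1.png

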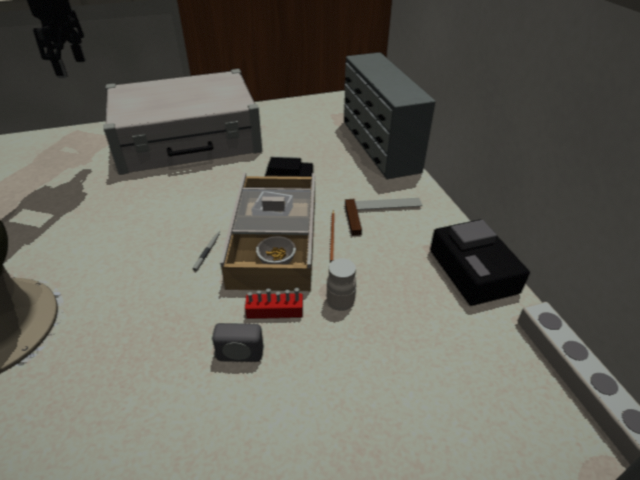

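The round dish is in the right (-y) bay, at about pixel (318,300) in the top view. The square dish is under the door on the left, and the pull is at (262,287), so the door has to go about 50 mm further left. The tool's y axis already lies roughly along the organiser's y. I'll close the fingers and approach high.

>>> send_rows(
  targets=[
    [1,-0.03,-0.018,0,0,0,0],
    [1,-0.048,-0.03,0,0,0,0],
    [1,-0.048,-0.03,0,0,0,0],
    [1,-0.048,-0.03,0,0,0,0],
    [1,-0.048,-0.03,0,0,0,0],
    [1,-0.048,-0.03,0,0,0,0],
    [1,-0.048,-0.03,0,0,0,0],
    [1,-0.048,-0.03,0,0,0,0],
    [1,-0.048,-0.03,0,0,0,0],
    [1,-0.048,-0.03,0,0,0,0],
  ],
  squeeze=60,
)

```text
time_s: 2.45
eef_pos: [515.6, 67.3, 250.1]
ee_rot: [0.0, 0.17, 0.985, 0.0]
force: [0.0, 0.3, 0.5]
grip_width: -0.003
grip_force: 0.0
```

```bash
python3 - <<'E'
from h import *
from scipy.spatial.transform import Rotation as Ro
s=ctrl.sense();e=np.array(s["eef_pos"]);q=s["ee_rot"];print(e,q,s["grip_width"],s["time_s"])
R=Ro.from_quat(q,scalar_first=True).as_matrix()
p=ctrl.capture("wrist");save(p,"w1")
K=np.array(p["camera_matrix"]);Rc=np.array(p["R"]);o=-Rc.T@np.array(p["t"]);print("cam",o)
for n,z in(("pull_top",92),("round_dish",6),("square_dish",6),("organiser",0)):
    for r in ctrl.landmark_of(n,p)[:1]:
        v=np.array([(r["point"][0]-K[0,2])/K[0,0],(r["point"][1]-K[1,2])/K[1,1]]);th=np.linalg.norm(v)
        d=Rc.T@np.r_[v/th*np.sin(th),np.cos(th)]
        X=o+d*(z-o[2])/d[2]
        print(n,r,np.round(X),"tool",np.round(R.T@(X-e)))
E
```

```text
[515.63411451  67.27635121 250.134944  ] [1.76027611e-04 1.69687536e-01 9.85497897e-01 6.12353803e-05] -0.0025842025360952045 2.45
cam [441.00305749  94.5352873  373.90229365]
pull_top {'point': [371.7, 225.8], 'score': 0.95} [533. 101.  92.] tool [ -5.  38. 158.]
round_dish {'point': [272.7, 209.4], 'score': 0.83} [511.  13.   6.] tool [-14. -53. 244.]
organiser {'point': [346.3, 195.2], 'score': 0.91} [524.  88.   0.] tool [ -0.  22. 250.]
```

The wrist camera agrees with the fixed cameras: the pull is 38 mm along tool +y and 5 mm along tool -x. I'll descend beside it.

>>> send_rows(
  targets=[
    [1,-0.005,-0.004,0.02,0,0,0],
    [1,0,0,0.02,0,0,0],
    [1,0,0,0.02,0,0,0],
    [1,0,0,0.02,0,0,0],
    [1,0,0,0.02,0,0,0],
    [1,0,0,0.02,0,0,0],
    [1,0,0,0.015,0,0,0],
    [1,0,0,0.01,0,0,0],
    [1,0,0,0.01,0,0,0],
    [1,0,0,0,0,0,0],
  ],
)

```text
time_s: 3.95
eef_pos: [517.8, 63.6, 94.6]
ee_rot: [-0.0, 0.17, 0.986, -0.0]
force: [0.2, 0.1, -0.7]
grip_width: 0.002
grip_force: 0.0
```

```bash
python3 - <<'E'
from h import *
p=ctrl.capture("side");save(p,"s2");a=np.array(p["img"])[150:310,190:350]
p=ctrl.capture("wrist");b=np.array(p["img"])
im=np.hstack([cv2.resize(a,(360,360)),cv2.resize(b,(440,360))])
cv2.imwrite("pics/c2.png",im[:,:,::-1])
E
```

```text
(no output)
```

View pics/c2.png

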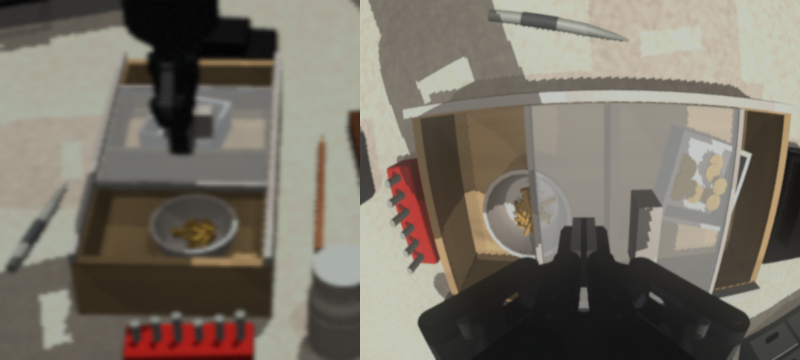

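The closed fingers are just above the glass, with the tips at about (583,240) in the wrist half of the picture. They sit on the right-bay side of the pull at (645,225), and nothing lies between. Next I push along tool +y.

>>> send_rows(
  targets=[
    [1,0,0.006,0,0,0,0],
    [1,0,0.006,0,0,0,0],
    [1,0,0.006,0,0,0,0],
    [1,0,0.006,0,0,0,0],
    [1,0,0.006,0,0,0,0],
    [1,0,0.006,0,0,0,0],
    [1,0,0.006,0,0,0,0],
    [1,0,0.006,0,0,0,0],
    [1,0,0.006,0,0,0,0],
    [1,0,0.004,0,0,0,0],
  ],
)

```text
time_s: 5.3
eef_pos: [537.5, 118.6, 94.9]
ee_rot: [-0.0, 0.169, 0.986, -0.0]
force: [-1.3, -1.7, -0.2]
grip_width: -0.001
grip_force: 0.8
```

```bash
cat > door.py <<'E'
from h import *
for c in("top","side"):
    p=ctrl.capture(c)
    for n,z in(("pull_top",92),("round_dish",6),("organiser",0)):
        for r in ctrl.landmark_of(n,p)[:1]: print(c,n,round(r["score"],2),np.round(onz(p,r["point"],z)))
print(ctrl.sense()["force"])
save(p,"sd%d"%p["shot"])
E
python3 door.py
```

```text
top pull_top 0.6 [394.  79.  92.]
top round_dish 0.67 [511.  15.   6.]
top organiser 0.68 [526.  83.   0.]
side pull_top 0.7 [539. 141.  92.]
side round_dish 0.74 [509.  16.   6.]
side organiser 0.77 [528.  85.   0.]
[-0.33455449 -0.86731449  0.89217623]
```

Contact force is about 2 N and the door is sliding. I'll continue in small steps until it reaches the stop.

>>> send_rows(
  targets=[
    [1,0,0.002,0,0,0,0],
    [1,0,0.002,0,0,0,0],
    [1,0,0.002,0,0,0,0],
    [1,0,0.002,0,0,0,0],
    [1,0,0.001,0,0,0,0],
    [1,0,0.001,0,0,0,0],
    [1,0,0.001,0,0,0,0],
    [1,0,0.001,0,0,0,0],
    [1,0,0,0,0,0,0],
    [1,0,0,0,0,0,0],
  ],
)

```text
time_s: 6.95
eef_pos: [541.5, 129.6, 95.0]
ee_rot: [0.0, 0.17, 0.986, 0.0]
force: [-0.7, 0.6, 0.6]
grip_width: -0.001
grip_force: 0.2
```

>>> send_rows(
  targets=[
    [1,0,0.001,0,0,0,0],
    [1,0,0.001,0,0,0,0],
    [1,0,0.001,0,0,0,0],
    [1,0,0.001,0,0,0,0],
    [1,0,0.001,0,0,0,0],
    [1,0,0.001,0,0,0,0],
    [1,0,0.001,0,0,0,0],
    [1,0,0.001,0,0,0,0],
    [1,0,0,0,0,0,0],
    [1,0,0,0,0,0,0],
  ],
)

```text
time_s: 8.2
eef_pos: [542.1, 131.2, 94.9]
ee_rot: [-0.003, 0.169, 0.986, -0.006]
force: [-18.3, -39.1, 12.4]
grip_width: 0.0
grip_force: 21.4
```

```bash
python3 door.py; ls pics
```

```text
top pull_top 0.35 [674.  88.  92.]
top round_dish 0.66 [510.  16.   6.]
top organiser 0.94 [524.  83.   0.]
side pull_top 0.66 [546. 151.  92.]
side round_dish 0.89 [504.  22.   6.]
side organiser 0.56 [522.  84.   0.]
[-17.57543955 -38.69494492  12.29543039]
c2.png
s2.png
sd7.png
sd9.png
side1.png
top1.png
w1.png
```

The force rose to about 43 N with no further motion, so the door is at its stop. I'll back off, lift and move towards the dish.

>>> send_rows(
  targets=[
    [1,0,-0.008,0,0,0,0],
    [1,0,-0.01,0,0,0,0],
    [1,0,-0.01,-0.02,0,0,0],
    [1,0,-0.015,-0.02,0,0,0],
    [1,0,-0.02,-0.01,0,0,0],
    [1,-0.005,-0.02,0,0,0,0],
    [1,-0.004,-0.02,0,0,0,0],
    [1,0,-0.015,0,0,0,0],
    [1,0,-0.007,0,0,0,0],
    [1,0,0,0,0,0,0],
  ],
)

```text
time_s: 9.85
eef_pos: [510.7, 16.1, 145.0]
ee_rot: [-0.0, 0.17, 0.985, 0.0]
force: [0.1, 0.6, -0.3]
grip_width: 0.002
grip_force: 0.0
```

```bash
python3 - <<'E'
from h import *
from scipy.spatial.transform import Rotation as Ro
s=ctrl.sense();e=np.array(s["eef_pos"]);print(e,s["time_s"])
R=Ro.from_quat(s["ee_rot"],scalar_first=True).as_matrix()
def rep(n,c,X,sc): print(c,n,round(sc,2),np.round(X),"tool",np.round(R.T@(X-e)))
for c in("top","wrist"):
    p=ctrl.capture(c);K=np.array(p["camera_matrix"]);Rc=np.array(p["R"]);o=-Rc.T@np.array(p["t"])
    for n,z in(("pull_top",92),("round_dish",6)):
        for r in ctrl.landmark_of(n,p)[:1]:
            if c=="top": rep(n,c,onz(p,r["point"],z),r["score"]);continue
            v=np.array([(r["point"][0]-K[0,2])/K[0,0],(r["point"][1]-K[1,2])/K[1,1]]);th=np.linalg.norm(v)
            d=Rc.T@np.r_[v/th*np.sin(th),np.cos(th)]
            rep(n,c,o+d*(z-o[2])/d[2],r["score"])
save(p,"w3")
E
```

```text
[510.66858616  16.06740169 144.98056261] 9.85
top pull_top 0.63 [549. 151.  92.] tool [  9. 140.  53.]
wrist pull_top 0.89 [548. 148.  92.] tool [  9. 137.  53.]
wrist round_dish 0.92 [514.  15.   6.] tool [ -4.   0. 139.]
```

View pics/w3.png

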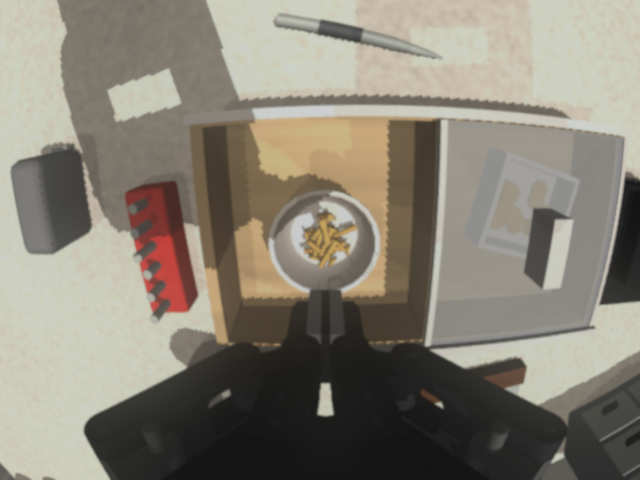

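The door now covers the whole left bay, the right bay is open, and the dish at (325,243) lies under the fingers. The estimates put the TCP within about 4 mm of its centre. I'll descend 69 mm and dwell there.

>>> send_rows(
  targets=[
    [1,-0.001,0,0.01,0,0,0],
    [1,0,0,0.012,0,0,0],
    [1,0,0,0.012,0,0,0],
    [1,0,0,0.012,0,0,0],
    [1,0,0,0.01,0,0,0],
    [1,0,0,0.008,0,0,0],
    [1,0,0,0.005,0,0,0],
    [1,0,0,0,0,0,0],
    [1,0,0,0,0,0,0],
    [1,0,0,0,0,0,0],
  ],
)

```text
time_s: 11.4
eef_pos: [511.9, 15.8, 76.3]
ee_rot: [0.0, 0.17, 0.986, -0.0]
force: [0.5, 0.2, -1.0]
grip_width: 0.003
grip_force: 0.0
```

>>> send_rows(
  targets=[
    [1,0,0,0,0,0,0],
    [1,0,0,0,0,0,0],
    [1,0,0,0,0,0,0],
    [1,0,0,0,0,0,0],
    [1,0,0,0,0,0,0],
    [1,0,0,0,0,0,0],
    [1,0,0,0,0,0,0],
    [1,0,0,0,0,0,0],
    [1,0,0,0,0,0,0],
    [1,0,0,0,0,0,0],
  ],
)

```text
time_s: 12.65
eef_pos: [511.7, 15.9, 76.0]
ee_rot: [-0.0, 0.17, 0.986, -0.0]
force: [0.1, 0.5, 0.2]
grip_width: 0.003
grip_force: 0.0
```

>>> send_rows(
  targets=[
    [1,0,0,0,0,0,0],
    [1,0,0,0,0,0,0],
    [1,0,0,0,0,0,0],
    [1,0,0,0,0,0,0],
    [1,0,0,0,0,0,0],
    [1,0,0,0,0,0,0],
    [1,0,0,0,0,0,0],
    [1,0,0,0,0,0,0],
    [1,0,0,0,0,0,0],
    [1,0,0,0,0,0,0],
  ],
)

```text
time_s: 13.9
eef_pos: [511.7, 15.9, 76.0]
ee_rot: [0.0, 0.17, 0.986, 0.0]
force: [0.3, 0.6, -0.0]
grip_width: 0.004
grip_force: 0.0
```

```bash
python3 - <<'E'
from h import *
p=ctrl.capture("side");a=np.array(p["img"])[150:330,170:370]
q=ctrl.capture("wrist");b=np.array(q["img"])
cv2.imwrite("pics/c4.png",np.hstack([cv2.resize(a,(400,360)),cv2.resize(b,(400,360))])[:,:,::-1])
E
```

```text
(no output)
```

View pics/c4.png

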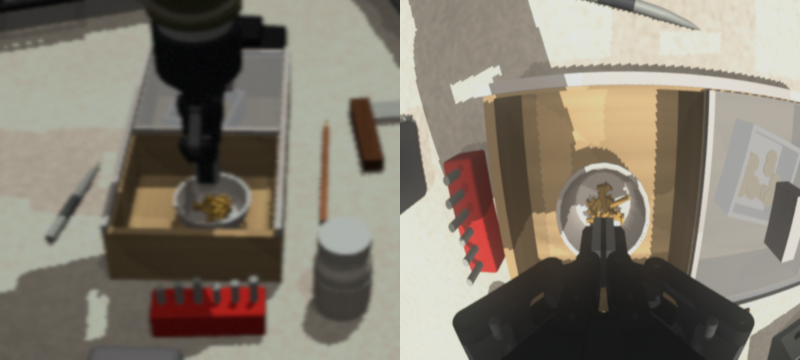

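The side half shows the fingertips at about (207,180), above the round dish at (212,200). The wrist half shows them centred over the dish at (603,210). Nothing is being touched and the dwell has run over two seconds, so I'm handing in.

```bash
python3 -c "
from rig import ctrl
print(ctrl.finish_job())"
```

```text
the job is handed in; nothing more can be done
None
```

I pushed the glass door left to its stop, so the round dish's bay is open, and handed the job in with the closed fingertips about 2 cm above the middle of the dish after more than two seconds there; the force readings showed no contact, but the hand-in returned no verdict.

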